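# Pack two sample jars into their foam shippers

## Robot

A 6-joint arm with a two-finger parallel gripper is mounted at the origin on the work surface. World frame = base frame: x ahead of the robot, y to its left, z up, the work surface at z = 0. Lengths are in m, angles in rad, forces in N, time in s.
With the tool pointing down it reaches from about 0.35 to 0.975 m from the base axis. Payload 4.9 kg.
Tool frame: the origin (TCP) lies on the centre line of the jaws, within the pads' length; the fingertips stand manip.tcp_to_tips ahead of it and the grasp point (between the pads) lies 11 mm behind it (manip.tcp_to_tips is the distance from the TCP to the fingertips, in m); x points along the fingers, y is the direction in which the jaws open and shut, and the axes are right-handed (so a half turn about x gives the same grasp; the last joint's range is limited). The gripper opens to 85 mm and grips with 20 to 120 N. Pads are 22 mm wide; open, the fingers measure 114 mm over their backs; the gripper's body (76 mm by 85 mm) begins 54 mm behind the grasp point. The pads swing forward as they close: fully open they stand 13 mm farther back than shut.
Start: joints at [1.037, 0.053, 1.613, -0, 1.476, -0.119], TCP at [0.252, 0.572, 0.239] pointing down, gripper open.
Joint ranges: [-3.01, 3.01], [-1.01, 2.22], [0.06, 2.58], [-1.02, 4.17], [0.09, 2.62], [-3.14, 3.14]. Speed limits (rad/s): [2.57, 2.57, 3.14, 3.14, 3.14, 3.14].

## Interface

Orientations are given as a unit quaternion [w, x, y, z].
In Python, from plant import status, imaging, workorder, manip gives the robot as it stands.
- The arm moves only by the tool carry_out, never from a script. Its argument "moves" is one flat list of numbers, 5 for each row, row after row: the opening, from 0 (shut) to 1 (fully open), then the shift along the tool's x, y, z in cm, then the turn about the tool's x in rad. In form: [claw, tx, ty, tz, twist, claw, tx, ty, tz, twist, ...]. A call has 1 to 12 rows; each row is the pose to reach, as a shift and turn from the pose commanded when the call began, along the tool's axes at that moment; what a row does not reach only later rows make up. A row lasts 1/12 s, in which the tool goes at most 41.7 mm and 7.16 degrees, less where a joint would pass 70% of its speed; a pose out of reach is approached as far as the arm can. A call with a gripper value outside its range is refused whole. The fingers move at their own pace and stop on an object; the grip force is fixed at half the most. Time passes only in rows, so rows that repeat a pose let the fingers close. It gives the time, the measured TCP pose, the force and the opening at its end, in the units of the state.
- status.state(): the state, without advancing time (a new reading comes with each control period).
- imaging.grab_frame(name): name is "side" or "top" or "wrist"; returns the picture (384x512x3 uint8, red, green, blue); there is no depth.
- imaging.camera_info(name): a dict with "K" (3x3 intrinsics, pixels), "R" (3x3) and "t" (3): a world point X has camera coordinates R X + t. Camera axes: x right, y down, z forward; pixel columns grow to the right and rows downward; lengths in m; the calibration is good to about 2 mm. A picture is of the moment at which its call begins: read the wrist's pose just before it. camera_info takes no time and is no camera call; for the wrist camera it gives the pose at the moment of the call.
- workorder.job_done(): hands the job in, once; it reports no verdict.
The state is a dict: "time": time; "joint_pos": joint angles; "joint_vel": joint speeds; "joint_efforts": joint torques, N m; "tool_pos": TCP position; "tool_rot": TCP orientation; "contact_force": force on the tool from outside, world axes, zero at the start; "ft_torque": the same for the moment, N m; "gripper_width": opening from 0.0 (shut) to 1.0 (fully open).
Only numpy, scipy, OpenCV 4.12 (cv2) and the standard library are available. Lean on these libraries where they do the work, as an engineer would, in place of code of your own. Each camera call takes 0.05 s, during which the arm holds its last target.

## Task

Pack the two steel-lidded amber jars for collection: stand the wide jar in the pocket of the oblong white foam base and the slim jar in the pocket of the round base, then close each with its own foam cap (oblong on oblong, edges lined up; round on round), each cap sitting flat on its base. Do not tip the jars over; leave the mug, the tape, the bottle and the flask where they stand, and let go of everything at the end.

Things in the scene. Friction and masses are not known exactly. Their poses are not given: they have to be found in the camera images.
- wide_jar: Loose amber glass jar with a flat steel screw lid, standing upright: 56 mm across and 70 mm high (a plain cylinder, lid included), about 160 to 290 g. Origin: centre of the underside; z up. Standing in its pocket it sticks out 40 mm above the base. Belongs in the oblong base; the two jars differ only in size.
- slim_jar: Loose amber glass jar with a flat steel screw lid, standing upright: 38 mm across and 80 mm high (a plain cylinder, lid included), about 90 to 160 g. Origin: centre of the underside; z up. Standing in its pocket it sticks out 40 mm above the base. Belongs in the round base; the two jars differ only in size.
- oblong_base: White moulded-foam lower half of the oblong shipping block, fixed to the table: a block 104 mm long (x), 84 mm wide (y) and 42 mm high, with one round blind pocket open at the top in its centre, 72 mm across and 30 mm deep (its floor is 12 mm above the table). Origin: centre of the underside, on the pocket's axis; z up; x along its length.
- round_base: White moulded-foam lower half of the round shipping block, fixed to the table: a cylinder 88 mm across and 52 mm high, with one round blind pocket open at the top in its centre, 54 mm across and 40 mm deep (its floor is 12 mm above the table). Origin: centre of the underside, on the pocket's axis; z up.
- oblong_cap: Loose white foam cap (50 to 120 g), a block 104 mm long (x), 84 mm wide (y), 52 mm high, lying as it must sit: open side down, round hollow below 72 mm across, 44 mm deep, to go over the jar. On top a grip ridge along x, 60 mm long, 20 mm wide (y), 28 mm high (80 mm in all). Origin: centre of the underside; z up. Seated, its underside is on the base's top (42 mm above the table), length along length, either way round.
- round_cap: Loose white foam cap (50 to 120 g), a cylinder 88 mm across, 52 mm high, lying as it must sit: open side down, round hollow below 54 mm across, 44 mm deep, to go over the jar. On top a grip ridge along x, 60 mm long, 20 mm wide (y), 28 mm high (80 mm in all). Origin: centre of the underside; z up. Seated, its underside is on the base's top (52 mm above the table), turned any way.
- mug: White open mug with a side handle (towards y), 64 mm across, 75 mm high, standing upright, loose. Not part of the job; leave it. Origin: centre of the underside.
- tape: Cardboard-brown ring (roll of tape) lying flat, 72 mm across, 52 mm hole, 24 mm high, loose. Not part of the job; leave it. Origin: centre of the underside.
- gel_bottle: Clear plastic bottle with a grey cap, 58 mm across, 150 mm high, standing, loose. Not part of the job; leave it. Origin: centre of the underside.
- flask: Steel flask with a black cap, 62 mm across, 170 mm high, standing, loose. Not part of the job; leave it. Origin: centre of the underside.
There are look-alikes about, which are no part of the job. Leave any blue or purple look-alike of the oblong_cap alone.

How it is judged:
At the end, for the whole second after the job is handed in: Wide jar in the oblong base, slim jar in the round (12 mm from the axis, within 5 mm of the pocket floor, tilt < 7 deg); each cap on its base: centres within 10 mm, seated within 4 mm, tilt < 3.4 deg, oblong cap lined up within 8.6 deg; all released and at rest (horizontal distance between wide_jar and oblong_base below 0.012 m and z of wide_jar in the frame of oblong_base between 0.007 and 0.017 m and angle between each of wide_jar, slim_jar's own z axis and vertical below 0.12 rad and horizontal distance between oblong_cap and oblong_base below 0.01 m and z of oblong_cap in the frame of oblong_base between 0.038 and 0.046 m and angle between each of oblong_cap, round_cap's own z axis and vertical below 0.06 rad and angle between the x axis of oblong_cap and the x axis of oblong_base, either way round below 0.15 rad and linear speed of each of wide_jar, oblong_cap, slim_jar, round_cap below 0.02 m/s and angular speed of each of wide_jar, oblong_cap, slim_jar, round_cap below 0.2 rad/s and horizontal distance between slim_jar and round_base below 0.012 m and z of slim_jar in the frame of round_base between 0.007 and 0.017 m and horizontal distance between round_cap and round_base below 0.01 m and z of round_cap in the frame of round_base between 0.048 and 0.056 m); the robot touches nothing.
It fails at once if a jar tips over (leans more than 40 degrees) (angle between any of wide_jar, slim_jar's own z axis and vertical above 0.7 rad).
It fails at once if the mug is moved more than 30 mm (distance of mug from where it was at the start of the episode above 0.03 m).
It fails at once if the roll of tape is moved more than 30 mm (distance of tape from where it was at the start of the episode above 0.03 m).
It fails at once if the clear bottle is moved more than 30 mm (distance of gel_bottle from where it was at the start of the episode above 0.03 m).
It fails at once if the steel flask is moved more than 30 mm (distance of flask from where it was at the start of the episode above 0.03 m).
It also fails if it takes over 112 s, if anything falls off the work surface, if the arm or the gripper's body presses on something with over 40 N, if the wrist force passes 120 N, or if a joint passes its speed limit or range.

## Working session

There is one attempt and no reset: what is moved stays moved. The work goes in short steps, Python scripts to look and compute and a tool call to move; the robot and the scene stay as the last step left them, time stands still between calls to the robot, and variables do not carry over. Pictures are saved under pics/ and viewed, and the job is handed in when it is done.

Besides the shell and the picture viewer there is one more tool, called after "Request:" by a JSON object that holds its "op" and its "data". carry_out: Moves the arm, as the interface text tells. Its arguments: {"type":"object","properties":{"moves":{"type":"array","items":{"type":"number"}}},"required":["moves"]}

```bash
mkdir -p pics; ls; python3 - <<'E'
from plant import status, imaging, workorder, manip
import cv2
s=status.state()
print({k:s[k] for k in s if k in('time','tool_pos','tool_rot','gripper_width')}, manip.tcp_to_tips)
for n in ['side','top','wrist']:
    i=imaging.camera_info(n); print(n,i['K'],i['R'],i['t'])
    f=imaging.grab_frame(n); cv2.imwrite(f'pics/{n}0.png',f[:,:,::-1])
E
```

```text
pics
{'time': 0.0, 'tool_pos': array([0.25158848, 0.57146477, 0.23805315]), 'tool_rot': array([ 0.69171997,  0.14491297,  0.69218277, -0.14631036]), 'gripper_width': 1.0020969507669266} 0.008
side [[492.31278655   0.         258.52723193]
 [  0.         492.31278655 188.9149021 ]
 [  0.           0.           1.        ]] [[ 0.76918617  0.63883482 -0.01557887]
 [ 0.36319057 -0.45709687 -0.81188365]
 [-0.5257806   0.61883157 -0.58361138]] [-0.35835439 -0.15508459  1.69855803]
top [[494.01373059   0.         254.64818777]
 [  0.         494.01373059 191.19282159]
 [  0.           0.           1.        ]] [[ 0.01035443 -0.99994102  0.00327784]
 [-0.99516175 -0.01062511 -0.09767391]
 [ 0.09770298 -0.00225062 -0.99521307]] [3.07811118e-04 5.17768725e-01 1.59983762e+00]
wrist [[323.24901975   0.         257.20287921]
 [  0.         323.24901975 190.76934245]
 [  0.           0.           1.        ]] [[ 0.40277874  0.91529459 -0.00225819]
 [ 0.87855804 -0.38591835  0.28142992]
 [ 0.2567198  -0.11533794 -0.95957913]] [-0.62355352 -0.03696341  0.37950583]
```

View pics/top0.png

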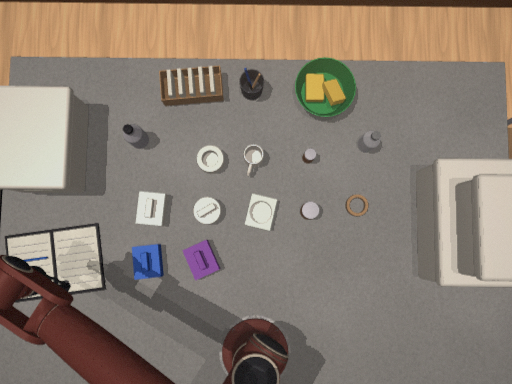

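View pics/side0.png

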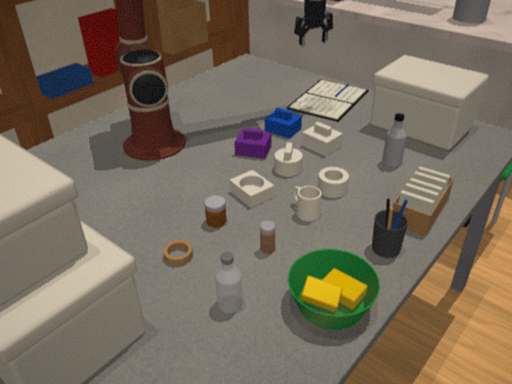

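View pics/wrist0.png

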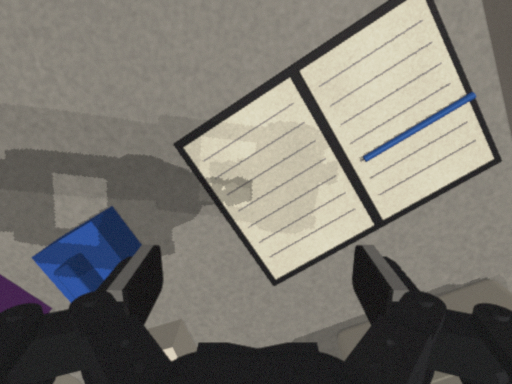

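```bash
cat > h.py <<'E'
import numpy as np, cv2
from plant import status, imaging, workorder, manip
def ray(name,u,v,z,info=None):
    i=info or imaging.camera_info(name)
    d=i['R'].T@np.linalg.inv(i['K'])@np.array([u,v,1.]); c=-i['R'].T@i['t']
    return c+d*(z-c[2])/d[2]
def proj(name,X,info=None):
    i=info or imaging.camera_info(name)
    p=i['K']@(i['R']@np.array(X,float)+i['t']); return p[:2]/p[2]
E
python3 - <<'E'
import cv2
a=cv2.imread('pics/top0.png')[125:285,100:330]
cv2.imwrite('pics/topc.png',cv2.resize(a,None,fx=3.4,fy=3.4,interpolation=cv2.INTER_CUBIC))
a=cv2.imread('pics/side0.png')[95:265,190:360]
cv2.imwrite('pics/sidec.png',cv2.resize(a,None,fx=3.5,fy=3.5,interpolation=cv2.INTER_CUBIC))
E
```

```text
(no output)
```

View pics/topc.png

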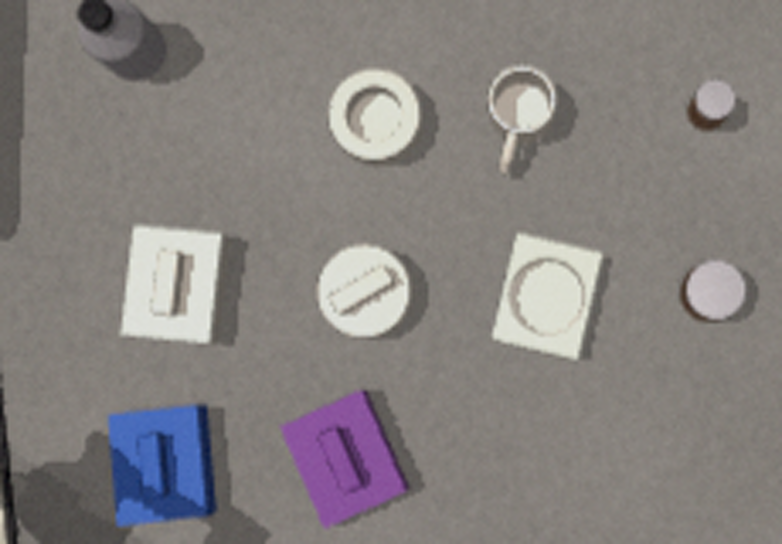

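View pics/sidec.png

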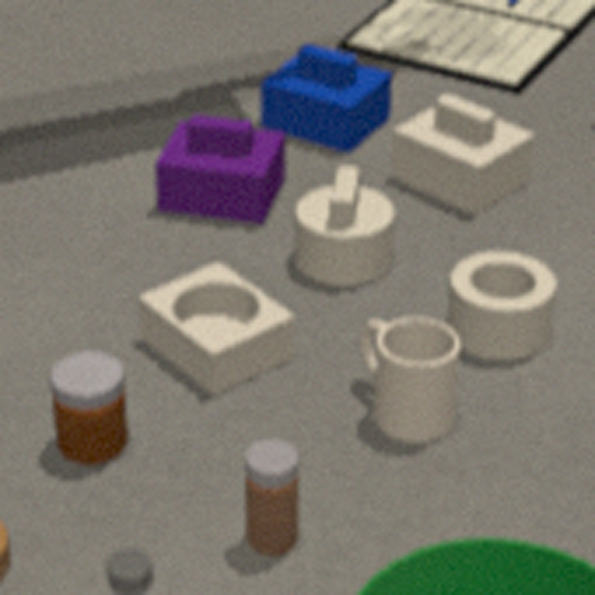

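```bash
cat > m.py <<'E'
from h import *
from scipy.spatial.transform import Rotation as Ro
a=cv2.imread('pics/top0.png'); g=a.min(axis=2)
def blob(th,u,v,r=32):
    m=np.zeros_like(g); m[v-r:v+r,u-r:u+r]=(g[v-r:v+r,u-r:u+r]>th)
    cs,_=cv2.findContours(m,cv2.RETR_EXTERNAL,cv2.CHAIN_APPROX_NONE)
    return max(cs,key=cv2.contourArea)
for n,u,v,z,th in [('wide',311,210,.07,140),('slim',310,156,.08,140),('rbase',210,158,.052,170),('rcap',207,210,.052,170),('obase',261,211,.042,170),('ocap',150,208,.052,170)]:
    c=blob(th,u,v,18 if n in('wide','slim') else 26); 
    w=np.array([ray('top',*p,z)[:2] for p in c[:,0].astype(float)],np.float32)
    (cx,cy),(d1,d2),ang=cv2.minAreaRect(w); (ex,ey),r=cv2.minEnclosingCircle(w)
    e=cv2.fitEllipse(w)
    print(n,'rect',np.round([cx,cy,d1,d2,ang],4),'circ',np.round([ex,ey,2*r],4),'ell',np.round(e[0],4),np.round(e[1],4))
s=status.state(); print(s['tool_pos'],Ro.from_quat(s['tool_rot'],scalar_first=True).as_matrix().round(4))
E
python3 m.py
```

```text
wide rect [ 0.4566 -0.1712  0.0516  0.0522 45.2429] circ [ 0.4565 -0.172   0.0552] ell [ 0.456  -0.1718] [0.0511 0.0526]
slim rect [ 0.6356 -0.1702  0.0357  0.0321  0.0226] circ [ 0.636  -0.1698  0.037 ] ell [ 0.6353 -0.17  ] [0.0333 0.0349]
rbase rect [0.6206 0.1539 0.0824 0.0814 0.9631] circ [0.622  0.1539 0.0862] ell [0.6216 0.1541] [0.0825 0.0831]
rcap rect [0.4527 0.1604 0.084  0.0806 0.997 ] circ [0.4524 0.1605 0.0861] ell [0.4521 0.1605] [0.0827 0.0836]
obase rect [ 4.49900e-01 -1.35000e-02  8.36000e-02  1.03200e-01  7.71623e+01] circ [ 0.4502 -0.014   0.1295] ell [ 0.4501 -0.0136] [0.0941 0.1202]
ocap rect [4.56900e-01 3.43300e-01 8.36000e-02 1.04700e-01 8.52955e+01] circ [0.4559 0.3426 0.1288] ell [0.4567 0.3432] [0.094  0.1205]
[0.25164872 0.5715772  0.23832947] [[-8.000e-04  4.030e-01  9.152e-01]
 [-1.400e-03  9.152e-01 -4.030e-01]
 [-1.000e+00 -1.600e-03 -2.000e-04]]
```

```bash
cat >> h.py <<'E'
from scipy.spatial.transform import Rotation as Ro
def go(x,y,z,jaw=None):
    s=status.state(); R=Ro.from_quat(s['tool_rot'],scalar_first=True).as_matrix(); p=s['tool_pos']
    d=R.T@(np.array([x,y,z])-p)*100
    cur=np.degrees(np.arctan2(R[1,1],R[0,1])); tw=0
    if jaw is not None: tw=(cur-jaw+90)%180-90
    print('t',round(s['time'],2),'pos',p.round(4),'jaw',round(cur,1),'w',round(s['gripper_width'],3),'F',np.round(s['contact_force'],1),'-> tx,ty,tz',d.round(2),'twist',round(np.radians(tw),3))
E
python3 -c "
from h import *
go(.456,-.172,.20)"
```

```text
t 0.15 pos [0.2516 0.5716 0.2383] jaw 66.2 w 0.996 F [ 0.6 -0.6 -0. ] -> tx,ty,tz [  3.92 -59.81  48.67] twist 0.0
```

Request:
{"op": "carry_out", "data": {"moves": [1, 1.5, -30, 24.4, 0, 1, 1.5, -30, 24.4, 0, 1, 1.5, -30, 24.4, 0, 1, 1.5, -30, 24.4, 0, 1, 1.5, -30, 24.4, 0, 1, 1.5, -30, 24.4, 0, 1, 1.5, -30, 24.4, 0, 1, 1.5, -30, 24.4, 0, 1, 1.5, -30, 24.4, 0, 1, 4, -59.8, 48.7, 0, 1, 4, -59.8, 48.7, 0, 1, 4, -59.8, 48.7, 0]}}

```text
time: 1.15
tool_pos: [0.3841, 0.0885, 0.2166]
tool_rot: [0.692, 0.146, 0.692, -0.145]
contact_force: [0.7, -0.2, -0.6]
gripper_width: 1.001
```

```bash
python3 -c "
from h import *
go(.456,-.172,.20)"
```

```text
t 1.15 pos [0.3841 0.0885 0.2166] jaw 66.3 w 1.001 F [ 0.7 -0.2 -0.6] -> tx,ty,tz [  1.67 -20.95  17.07] twist 0.0
```

Request:
{"op": "carry_out", "data": {"moves": [1, 1.6, -20.9, 17, 0, 1, 1.6, -20.9, 17, 0, 1, 1.6, -20.9, 17, 0, 1, 1.6, -20.9, 17, 0, 1, 1.6, -20.9, 17, 0, 1, 1.6, -20.9, 17, 0, 1, 1.6, -20.9, 17, 0, 1, 1.6, -20.9, 17, 0, 1, 1.6, -20.9, 17, 0]}}

```text
time: 1.9
tool_pos: [0.4553, -0.17, 0.2002]
tool_rot: [0.691, 0.147, 0.692, -0.146]
contact_force: [-0.5, 0.3, -0.4]
gripper_width: 0.997
```

```bash
python3 -c "
from h import *
go(.456,-.172,.044)
i=imaging.camera_info('wrist')
f=imaging.grab_frame('wrist');cv2.imwrite('pics/w1.png',f[:,:,::-1])
print(proj('wrist',[.456,-.172,.07],i))
"
```

```text
t 1.9 pos [ 0.4553 -0.17    0.2002] jaw 66.1 w 0.997 F [-0.5  0.3 -0.4] -> tx,ty,tz [15.61 -0.16  0.17] twist 0.0
[255.81131065 185.47509388]
```

View pics/w1.png

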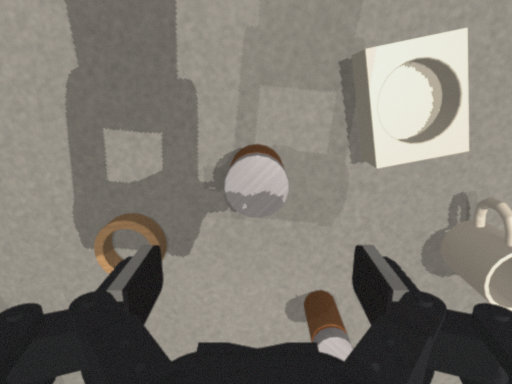

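```bash
python3 -c "
from h import *
i=imaging.camera_info('wrist')
print(ray('wrist',256.5,182,.07,i))
print(ray('wrist',226,182,.07,i),ray('wrist',288,182,.07,i))
# base corners
w=[ray('wrist',u,v,.042,i)[:2] for u,v in [(365,47),(468,29),(469,151),(377,167)]]
print(np.round(w,4),np.mean(w,0))
"
```

```text
[ 0.45350797 -0.16935703  0.07      ]
[ 0.44306977 -0.19303521  0.07      ] [ 0.4642887  -0.14490186  0.07      ]
[[ 0.39   -0.0421]
 [ 0.4113  0.04  ]
 [ 0.5117  0.0169]
 [ 0.4921 -0.0645]] [ 0.4512688  -0.01245755]
```

Request:
{"op": "carry_out", "data": {"moves": [1, 4, -0.1, 0.1, 0, 1, 8, -0.1, 0.1, 0, 1, 12, -0.1, 0.1, 0, 1, 14.5, -0.1, 0.1, 0, 1, 15.6, -0.1, 0.1, 0, 1, 15.6, -0.1, 0.1, 0, 0, 15.6, -0.1, 0.1, 0, 0, 15.6, -0.1, 0.1, 0, 0, 15.6, -0.1, 0.1, 0, 0, 15.6, -0.1, 0.1, 0, 0, 15.6, -0.1, 0.1, 0, 0, 15.6, -0.1, 0.1, 0]}}

```text
time: 2.95
tool_pos: [0.4585, -0.1718, 0.048]
tool_rot: [0.694, 0.145, 0.69, -0.146]
contact_force: [0.1, 1.5, 6.6]
gripper_width: 0.635
```

```bash
python3 -c "
from h import *
go(.4505,-.013,.15)
"
```

```text
t 2.95 pos [ 0.4585 -0.1718  0.048 ] jaw 66.2 w 0.635 F [0.1 1.5 6.6] -> tx,ty,tz [-10.24  14.21  -7.08] twist 0.0
```

Request:
{"op": "carry_out", "data": {"moves": [0, 0, 0, 0, 0, 0, 0, 0, 0, 0, 0, -2, 0, 0, 0, 0, -5, 0, 0, 0, 0, -8, 0, 0, 0, 0, -11, 0, 0, 0, 0, -11, 0, 0, 0]}}

```text
time: 3.53
tool_pos: [0.4599, -0.1728, 0.163]
tool_rot: [0.697, 0.144, 0.687, -0.147]
contact_force: [0.9, -1.1, -0.5]
gripper_width: 0.638
```

```bash
python3 -c "
from h import *
go(.4505,-.013,.15)
i=imaging.camera_info('wrist')
f=imaging.grab_frame('wrist');cv2.imwrite('pics/w2.png',f[:,:,::-1])
f=imaging.grab_frame('side');cv2.imwrite('pics/s2.png',cv2.resize(f[95:265,150:320,::-1],None,fx=3,fy=3))
"
```

```text
t 3.53 pos [ 0.4599 -0.1728  0.163 ] jaw 66.2 w 0.638 F [ 0.9 -1.1 -0.5] -> tx,ty,tz [ 1.18 14.25 -7.32] twist 0.0
```

View pics/w2.png

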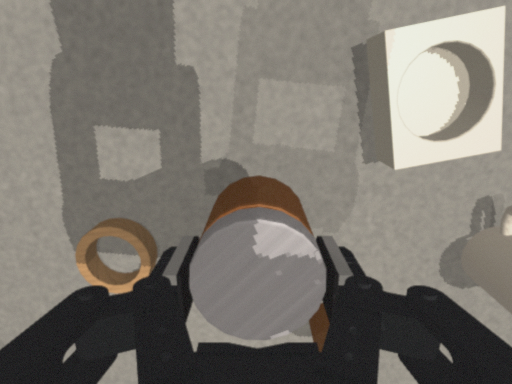

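View pics/s2.png

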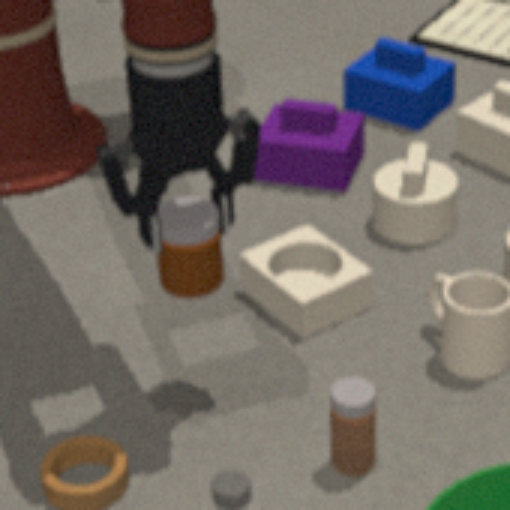

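```bash
python3 -c "
from h import *
i=imaging.camera_info('wrist')
s=status.state();p=s['tool_pos'];R=Ro.from_quat(s['tool_rot'],scalar_first=True).as_matrix()
for u,v in [(258,272),(190,272),(327,272)]:
  c=ray('wrist',u,v,p[2]+.022,i); print(c, R.T@(c-p)*100)
print(R.round(3))
"
```

```text
[ 0.45246761 -0.16926675  0.17900658] [-2.20229048 -0.00229976 -0.50340799]
[ 0.44170932 -0.19374163  0.17900658] [-2.20111975 -2.67579877 -0.50123911]
[ 0.46337978 -0.14444183  0.17900658] [-2.20347795  2.7094368  -0.50560789]
[[ 0.004  0.403  0.915]
 [-0.002  0.915 -0.403]
 [-1.    -0.     0.005]]
```

```bash
python3 -c "
from h import *
go(.4556,-.015,.14)
"
```

```text
t 3.63 pos [ 0.4572 -0.1713  0.157 ] jaw 66.2 w 0.637 F [ 0.4  0.1 -2.4] -> tx,ty,tz [ 1.67 14.24 -6.45] twist 0.0
```

Request:
{"op": "carry_out", "data": {"moves": [0, 0, 3, -1.3, 0, 0, 0, 6, -2.6, 0, 0, 0.5, 9, -4, 0, 0, 1, 12, -5.4, 0, 0, 1.6, 14.2, -6.4, 0, 0, 1.6, 14.2, -6.4, 0, 0, 1.6, 14.2, -6.4, 0, 0, 1.6, 14.2, -6.4, 0]}}

```text
time: 4.3
tool_pos: [0.4541, -0.0152, 0.1376]
tool_rot: [0.691, 0.145, 0.693, -0.146]
contact_force: [-0.1, 0.6, -1.2]
gripper_width: 0.638
```

```bash
python3 -c "
from h import *
go(.4556,-.015,.06)
i=imaging.camera_info('wrist')
f=imaging.grab_frame('wrist');cv2.imwrite('pics/w3.png',f[:,:,::-1])
p=status.state()['tool_pos']
c=ray('wrist',258,272,p[2]+.022,i); print(c)
for q in [(.451,-.013,.042)]: print(proj('wrist',q,i))
go(.4556,-.015,.06)
"
```

```text
t 4.3 pos [ 0.4541 -0.0152  0.1376] jaw 66.2 w 0.638 F [-0.1  0.6 -1.2] -> tx,ty,tz [7.76 0.08 0.15] twist 0.0
[ 0.44930031 -0.01306705  0.16011478]
[258.83416669 191.05673908]
t 4.35 pos [ 0.4545 -0.0156  0.1381] jaw 66.2 w 0.637 F [-0.1  0.1 -2.2] -> tx,ty,tz [7.81 0.1  0.09] twist 0.0
```

View pics/w3.png

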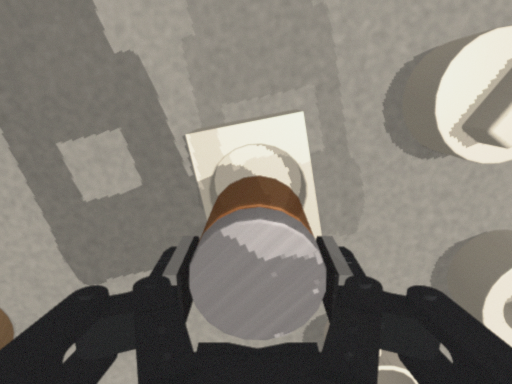

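Request:
{"op": "carry_out", "data": {"moves": [0, 2, 0.1, 0.1, 0, 0, 4, 0.1, 0.1, 0, 0, 5.5, 0.1, 0.1, 0, 0, 6.5, 0.1, 0.1, 0, 0, 7.2, 0.1, 0.1, 0, 0, 7.6, 0.1, 0.1, 0, 0, 7.8, 0.1, 0.1, 0, 0, 7.8, 0.1, 0.1, 0]}}

```text
time: 5.02
tool_pos: [0.4564, -0.0147, 0.061]
tool_rot: [0.692, 0.146, 0.692, -0.146]
contact_force: [0.2, -0.2, -1.4]
gripper_width: 0.634
```

Request:
{"op": "carry_out", "data": {"moves": [0, 0.2, 0, 0, 0, 0, 0.3, 0, 0, 0, 0, 0.4, 0, 0, 0]}}

```text
time: 5.27
tool_pos: [0.4574, -0.0148, 0.0601]
tool_rot: [0.692, 0.145, 0.692, -0.146]
contact_force: [-9.5, 1.3, 20.8]
gripper_width: 0.636
```

Request:
{"op": "carry_out", "data": {"moves": [0, -0.3, 0, 0, 0, 1, -0.3, 0, 0, 0, 1, -0.3, 0, 0, 0, 1, -0.3, 0, 0, 0, 1, -0.3, 0, 0, 0, 1, -3, 0, 0, 0, 1, -7, 0, 0, 0, 1, -11, 0, 0, 0, 1, -14, 0, 0, 0, 1, -14, 0, 0, 0]}}

```text
time: 6.1
tool_pos: [0.4601, -0.0152, 0.2049]
tool_rot: [0.697, 0.146, 0.687, -0.145]
contact_force: [0.8, -0.4, 1.3]
gripper_width: 1.0
```

```bash
python3 -c "
from h import *
go(.6345,-.169,.20)
i=imaging.camera_info('wrist')
f=imaging.grab_frame('wrist');cv2.imwrite('pics/w4.png',f[:,:,::-1])
print(proj('wrist',[.451,-.013,.082],i),proj('wrist',[.451,-.013,.042],i))
"
```

```text
t 6.1 pos [ 0.4601 -0.0152  0.2049] jaw 66.2 w 1.0 F [ 0.8 -0.4  1.3] -> tx,ty,tz [ 0.77 -7.06 22.15] twist 0.0
[255.19589137 173.05477942] [255.33724456 162.70898896]
```

View pics/w4.png

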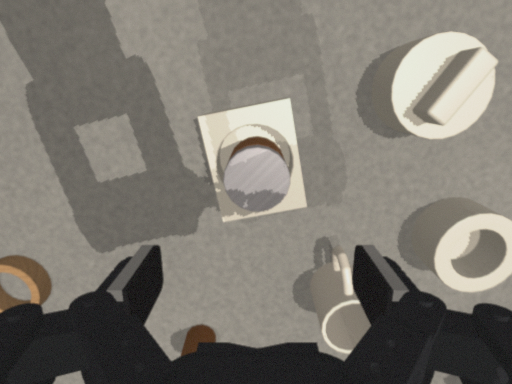

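Request:
{"op": "carry_out", "data": {"moves": [1, 0, -1.2, 3.8, 0, 1, 0, -2.4, 7.6, 0, 1, 0, -3.6, 11.4, 0, 1, 0, -4.8, 15.2, 0, 1, 0, -6, 19, 0, 1, 0, -7, 22.3, 0, 1, 0, -7, 22.3, 0, 1, 0, -7, 22.3, 0, 1, 0, -7, 22.3, 0]}}

```text
time: 6.9
tool_pos: [0.6309, -0.1679, 0.1945]
tool_rot: [0.691, 0.146, 0.693, -0.145]
contact_force: [0.6, 0.1, 0.4]
gripper_width: 1.001
```

```bash
python3 -c "
from h import *
go(.6345,-.169,.054)
i=imaging.camera_info('wrist')
f=imaging.grab_frame('wrist');cv2.imwrite('pics/w5.png',f[:,:,::-1])
print(proj('wrist',[.635,-.17,.08],i))
s=status.state();p=s['tool_pos'];print(p)
for u in range(240,272,4):
  for v in range(170,194,4): pass
g=f.min(axis=2)[150:215,220:295]
"
```

```text
t 6.9 pos [ 0.6309 -0.1679  0.1945] jaw 66.2 w 1.001 F [0.6 0.1 0.4] -> tx,ty,tz [14.05  0.04  0.43] twist 0.0
[257.27580193 194.60718841]
[ 0.63090968 -0.16751378  0.19534578]
```

View pics/w5.png

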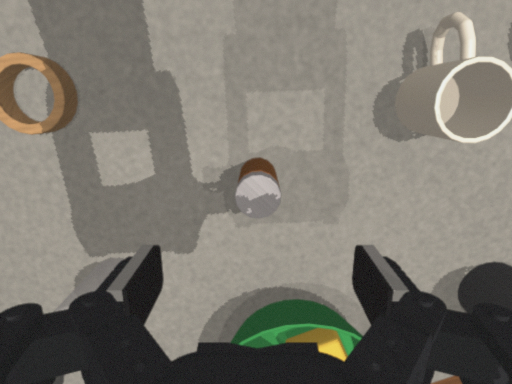

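Request:
{"op": "carry_out", "data": {"moves": [1, 4, 0, 0.4, 0, 1, 8, 0, 0.4, 0, 1, 11.5, 0, 0.4, 0, 1, 13.3, 0, 0.4, 0, 1, 14.1, 0, 0.4, 0, 1, 14.1, 0, 0.4, 0, 0, 14.1, 0, 0.4, 0, 0, 14.1, 0, 0.4, 0, 0, 14.1, 0, 0.4, 0, 0, 14.1, 0, 0.4, 0, 0, 14.1, 0, 0.4, 0, 0, 14.1, 0, 0.4, 0]}}

```text
time: 7.95
tool_pos: [0.6373, -0.1706, 0.0583]
tool_rot: [0.693, 0.145, 0.69, -0.146]
contact_force: [0.2, -0.2, 5.8]
gripper_width: 0.428
```

Request:
{"op": "carry_out", "data": {"moves": [0, 0, 0, 0, 0, 0, 0, 0, 0, 0, 0, 0, 0, 0, 0]}}

```text
time: 8.2
tool_pos: [0.6373, -0.1706, 0.0583]
tool_rot: [0.693, 0.145, 0.691, -0.146]
contact_force: [0.6, 0.8, 5.8]
gripper_width: 0.427
```

Request:
{"op": "carry_out", "data": {"moves": [0, -2, 0, 0, 0, 0, -5, 0, 0, 0, 0, -8, 0, 0, 0, 0, -11, 0, 0, 0, 0, -13, 0, 0, 0, 0, -13, 0, 0, 0, 0, -13, 0, 0, 0]}}

```text
time: 8.78
tool_pos: [0.6363, -0.1703, 0.1872]
tool_rot: [0.693, 0.145, 0.691, -0.146]
contact_force: [-0.6, -0.3, -2.5]
gripper_width: 0.427
```

```bash
python3 -c "
from h import *
i=imaging.camera_info('wrist')
f=imaging.grab_frame('wrist');cv2.imwrite('pics/w6.png',f[:,:,::-1])
go(.622,.154,.19)
"
```

```text
t 8.83 pos [ 0.6352 -0.1698  0.1848] jaw 66.2 w 0.426 F [ 0.1 -0.5 -1.1] -> tx,ty,tz [ -0.5   29.11 -14.26] twist 0.0
```

View pics/w6.png

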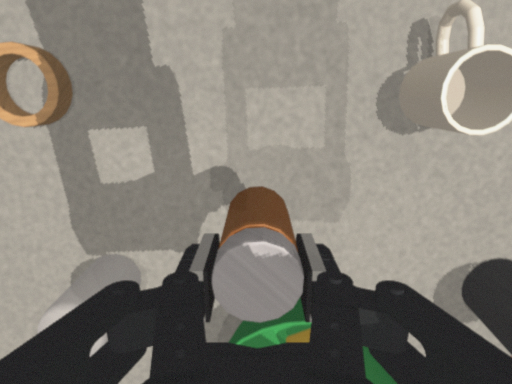

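Request:
{"op": "carry_out", "data": {"moves": [0, 0, 3.6, -1.7, 0, 0, 0, 7.2, -3.4, 0, 0, 0, 10.8, -5.1, 0, 0, 0, 14.4, -6.8, 0, 0, 0, 18, -8.5, 0, 0, 0, 21.6, -10.2, 0, 0, 0, 25.2, -11.9, 0, 0, 0, 27.5, -13, 0, 0, 0, 29.1, -13.8, 0, 0, 0, 29.1, -13.8, 0, 0, 0, 29.1, -13.8, 0, 0, 0, 29.1, -13.8, 0]}}

```text
time: 9.83
tool_pos: [0.6258, 0.1511, 0.1836]
tool_rot: [0.691, 0.145, 0.693, -0.146]
contact_force: [0.6, -0.6, -0.7]
gripper_width: 0.431
```

```bash
python3 -c "
from h import *
i=imaging.camera_info('wrist')
f=imaging.grab_frame('wrist');cv2.imwrite('pics/w7.png',f[:,:,::-1])
go(.6256,.152,.15)
p=status.state()['tool_pos']
print(ray('wrist',257,273,p[2]+.022,i)); print(proj('wrist',[.621,.154,.052],i))
"
```

```text
t 9.88 pos [0.6261 0.1508 0.1842] jaw 66.2 w 0.429 F [-0.2  0.  -0. ] -> tx,ty,tz [ 3.42  0.1  -0.09] twist 0.0
[0.62117928 0.15276245 0.20615167]
[258.83532115 177.2811445 ]
```

View pics/w7.png

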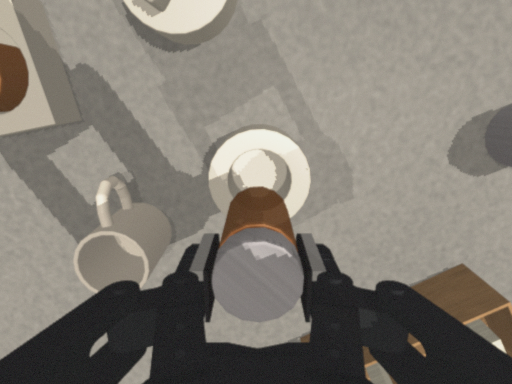

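Request:
{"op": "carry_out", "data": {"moves": [0, 3, 0.1, -0.1, 0, 0, 6, 0.1, -0.1, 0, 0, 8, 0.1, -0.1, 0, 0, 9.5, 0.1, -0.1, 0, 0, 10.4, 0.1, -0.1, 0, 0, 10.9, 0.1, -0.1, 0, 0, 11.1, 0.1, -0.1, 0, 0, 11.1, 0.1, -0.1, 0, 0, 11.1, 0.1, -0.1, 0]}}

```text
time: 10.63
tool_pos: [0.6272, 0.1533, 0.0764]
tool_rot: [0.693, 0.146, 0.691, -0.145]
contact_force: [1.0, -0.3, -1.3]
gripper_width: 0.427
```

Request:
{"op": "carry_out", "data": {"moves": [0, 0.1, 0, 0, 0, 0, 0.2, 0, 0, 0, 0, 0.2, 0, 0, 0]}}

```text
time: 10.88
tool_pos: [0.6264, 0.1534, 0.0733]
tool_rot: [0.692, 0.146, 0.692, -0.145]
contact_force: [0.1, 0.3, -2.4]
gripper_width: 0.428
```

Request:
{"op": "carry_out", "data": {"moves": [0, 0.15, 0, 0, 0, 0, 0.3, 0, 0, 0, 0, 0.4, 0, 0, 0, 0, 0.4, 0, 0, 0]}}

```text
time: 11.22
tool_pos: [0.6266, 0.1533, 0.0704]
tool_rot: [0.692, 0.146, 0.692, -0.146]
contact_force: [-3.8, -0.6, 5.8]
gripper_width: 0.429
```

Touching the floor; release and rise, turning for the oblong cap afterwards.

Request:
{"op": "carry_out", "data": {"moves": [1, 0, 0, 0, 0, 1, 0, 0, 0, 0, 1, 0, 0, 0, 0, 1, 0, 0, 0, 0, 1, -3, 0, 0, 0, 1, -7, 0, 0, 0, 1, -11, 0, 0, 0, 1, -14, 0, 0, 0, 1, -14, 0, 0, 0]}}

```text
time: 11.97
tool_pos: [0.6302, 0.1538, 0.2185]
tool_rot: [0.697, 0.147, 0.687, -0.144]
contact_force: [0.6, 0.3, 0.8]
gripper_width: 0.997
```

```bash
python3 -c "
from h import *
i=imaging.camera_info('wrist')
f=imaging.grab_frame('wrist');cv2.imwrite('pics/w8.png',f[:,:,::-1])
go(.4565,.343,.20,85.3)
"
```

```text
t 12.02 pos [0.6289 0.1537 0.2147] jaw 66.2 w 0.999 F [ 0.5  0.7 -0.6] -> tx,ty,tz [  1.32  10.38 -23.42] twist -0.333
```

View pics/w8.png

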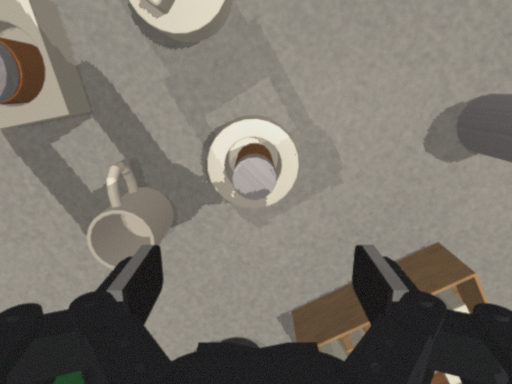

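Request:
{"op": "carry_out", "data": {"moves": [1, 0, 1.6, -3.6, -0.08, 1, 0, 3.2, -7.2, -0.16, 1, 0, 4.8, -10.8, -0.24, 1, 0, 6.4, -14.4, -0.33, 1, 0, 8, -18, -0.33, 1, 0, 9.6, -21.6, -0.33, 1, 0, 10.4, -23.4, -0.33, 1, 0, 10.4, -23.4, -0.33, 1, 0, 10.4, -23.4, -0.33, 1, 0, 10.4, -23.4, -0.33]}}

```text
time: 12.85
tool_pos: [0.4539, 0.3421, 0.2077]
tool_rot: [0.706, 0.03, 0.707, -0.03]
contact_force: [0.2, -0.5, 0.0]
gripper_width: 0.996
```

```bash
python3 -c "
from h import *
i=imaging.camera_info('wrist')
f=imaging.grab_frame('wrist');cv2.imwrite('pics/w9.png',f[:,:,::-1])
go(.4565,.343,.062,85.3)
print(proj('wrist',(.4565,.343,.08),i))
"
```

```text
t 12.9 pos [0.4544 0.3418 0.2079] jaw 85.1 w 1.004 F [ 0.3  1.  -0.5] -> tx,ty,tz [14.59  0.15  0.21] twist -0.004
[259.29179322 187.44672348]
```

View pics/w9.png

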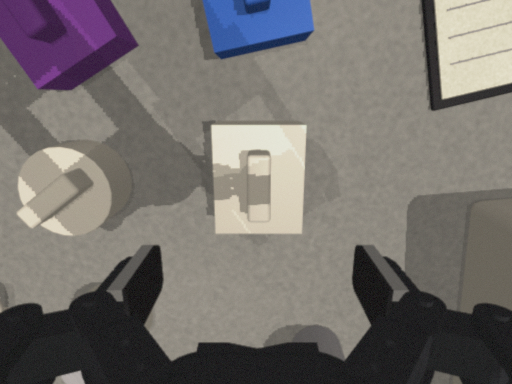

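Request:
{"op": "carry_out", "data": {"moves": [1, 4, 0.1, 0.2, 0, 1, 8, 0.1, 0.2, 0, 1, 11.5, 0.1, 0.2, 0, 1, 13.5, 0.1, 0.2, 0, 1, 14.3, 0.1, 0.2, 0, 1, 14.3, 0.1, 0.2, 0, 0, 14.3, 0.1, 0.2, 0, 0, 14.3, 0.1, 0.2, 0, 0, 14.3, 0.1, 0.2, 0, 0, 14.3, 0.1, 0.2, 0, 0, 14.3, 0.1, 0.2, 0, 0, 14.3, 0.1, 0.2, 0]}}

```text
time: 13.9
tool_pos: [0.4567, 0.3441, 0.0671]
tool_rot: [0.707, 0.03, 0.706, -0.029]
contact_force: [-0.7, 0.4, -0.9]
gripper_width: 0.223
```

Request:
{"op": "carry_out", "data": {"moves": [0, 0, 0, 0, 0, 0, 0, 0, 0, 0, 0, 0, 0, 0, 0]}}

```text
time: 14.15
tool_pos: [0.4567, 0.344, 0.067]
tool_rot: [0.707, 0.03, 0.706, -0.03]
contact_force: [-1.5, -1.0, 5.9]
gripper_width: 0.218
```

Request:
{"op": "carry_out", "data": {"moves": [0, -2, 0, 0, 0, 0, -5, 0, 0, 0, 0, -8, 0, 0, 0, 0, -11, 0, 0, 0, 0, -14, 0, 0, 0, 0, -14, 0, 0, 0, 0, -14, 0, 0, 0]}}

```text
time: 14.73
tool_pos: [0.4568, 0.3441, 0.2077]
tool_rot: [0.708, 0.031, 0.705, -0.029]
contact_force: [0.8, -0.4, -1.2]
gripper_width: 0.222
```

```bash
python3 -c "
from h import *
i=imaging.camera_info('wrist')
f=imaging.grab_frame('wrist');cv2.imwrite('pics/w10.png',f[:,:,::-1])
go(.451,-.013,.20,77.2)
p=status.state()
z=p['tool_pos'][2]-.067+.08
print(z); R=Ro.from_quat(p['tool_rot'],scalar_first=True).as_matrix()
for u,v in [(258,275)]: print(R.T@(ray('wrist',u,v,z,i)-p['tool_pos'])*100)
"
```

```text
t 14.78 pos [0.4557 0.3434 0.2053] jaw 85.1 w 0.224 F [-0.1 -0.1 -1.8] -> tx,ty,tz [  0.54 -35.56   2.55] twist 0.139
0.2182725439515375
[-1.30018047  0.06775431  0.4061276 ]
```

View pics/w10.png

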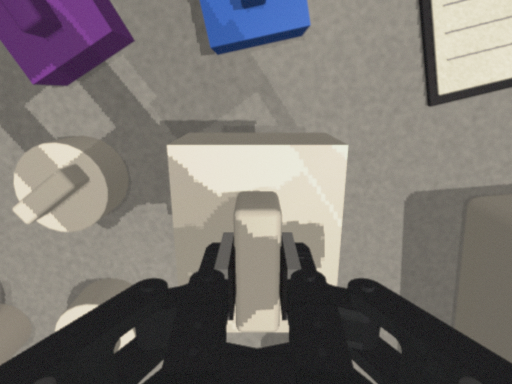

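```bash
python3 -c "
from h import *
i=imaging.camera_info('wrist')
p=status.state()
z=p['tool_pos'][2]-.067+.08
R=Ro.from_quat(p['tool_rot'],scalar_first=True).as_matrix()
for u,v,zz in [(258,210,z),(258,330,z),(169,145,z-.028),(346,145,z-.028)]: print(R.T@(ray('wrist',u,v,zz,i)-p['tool_pos'])*100)
print(-i['R'].T@i['t'])
"
```

```text
[-1.29889418 -0.00704845 -2.77570525]
[-1.30117438e+00 -1.30993554e-03  2.95311161e+00]
[ 1.50312327 -4.13581041 -4.96938478]
[ 1.50084604  4.08285213 -4.97235022]
[0.38436829 0.34914506 0.34028671]
```

Request:
{"op": "carry_out", "data": {"moves": [0, 0, -4, 0.2, 0.04, 0, 0, -8, 0.5, 0.08, 0, 0, -12, 0.8, 0.12, 0, 0, -16, 1.1, 0.14, 0, 0, -20, 1.4, 0.14, 0, 0, -24, 1.7, 0.14, 0, 0, -28, 2, 0.14, 0, 0, -32, 2.2, 0.14, 0, 0, -35.5, 2.3, 0.14, 0, 0, -35.5, 2.3, 0.14, 0, 0, -35.5, 2.3, 0.14, 0, 0, -35.5, 2.3, 0.14]}}

```text
time: 15.78
tool_pos: [0.4478, -0.0116, 0.2037]
tool_rot: [0.701, 0.08, 0.704, -0.079]
contact_force: [-0.5, 0.7, -1.1]
gripper_width: 0.222
```

```bash
python3 -c "
from h import *
i=imaging.camera_info('wrist')
f=imaging.grab_frame('wrist');cv2.imwrite('pics/w11.png',f[:,:,::-1])
go(.449,-.013,.109,77.2)
"
```

```text
t 15.83 pos [ 0.4481 -0.0111  0.2042] jaw 77.2 w 0.218 F [-0.9  0.7 -0.6] -> tx,ty,tz [ 9.51 -0.17  0.16] twist -0.0
```

View pics/w11.png

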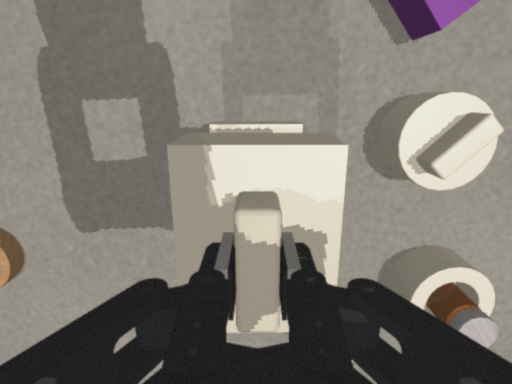

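```bash
python3 -c "
from h import *
i=imaging.camera_info('wrist')
p=status.state()
R=Ro.from_quat(p['tool_rot'],scalar_first=True).as_matrix()
for u,v,zz in [(210,124,.042),(303,124,.042)]: print(R.T@(ray('wrist',u,v,zz,i)-p['tool_pos'])*100)
go(.449,-.013,.109,77.2)
"
```

```text
[16.22754192 -4.30925818 -4.71732496]
[16.23089264  4.0940682  -4.71908751]
t 15.83 pos [ 0.4481 -0.0111  0.2042] jaw 77.2 w 0.218 F [-0.9  0.7 -0.6] -> tx,ty,tz [ 9.51 -0.17  0.16] twist -0.0
```

Request:
{"op": "carry_out", "data": {"moves": [0, 2, -0.1, 0.2, 0, 0, 4, -0.1, 0.2, 0, 0, 6, -0.1, 0.2, 0, 0, 7.4, -0.1, 0.2, 0, 0, 8.3, -0.1, 0.2, 0, 0, 8.8, -0.1, 0.2, 0, 0, 9, -0.1, 0.2, 0, 0, 9, -0.1, 0.2, 0]}}

```text
time: 16.5
tool_pos: [0.4507, -0.013, 0.1158]
tool_rot: [0.703, 0.079, 0.703, -0.079]
contact_force: [-0.1, 0.7, -1.0]
gripper_width: 0.216
```

Request:
{"op": "carry_out", "data": {"moves": [0, 0.2, 0, 0, 0, 0, 0.4, 0, 0, 0, 0, 0.5, 0, 0, 0, 0, 0.5, 0, 0, 0]}}

```text
time: 16.83
tool_pos: [0.4507, -0.0136, 0.1109]
tool_rot: [0.703, 0.079, 0.703, -0.079]
contact_force: [0.1, -0.2, -1.9]
gripper_width: 0.219
```

Request:
{"op": "carry_out", "data": {"moves": [0, 0.1, 0, 0, 0, 0, 0.2, 0, 0, 0, 0, 0.3, 0, 0, 0, 0, 0.3, 0, 0, 0]}}

```text
time: 17.17
tool_pos: [0.451, -0.0137, 0.1091]
tool_rot: [0.703, 0.079, 0.702, -0.079]
contact_force: [-3.2, -0.3, 5.3]
gripper_width: 0.217
```

Request:
{"op": "carry_out", "data": {"moves": [1, -0.1, 0, 0, 0, 1, -0.1, 0, 0, 0, 1, -0.1, 0, 0, 0, 1, -0.1, 0, 0, 0, 1, -0.1, 0, 0, 0, 1, -3, 0, 0, 0, 1, -6, 0, 0, 0, 1, -9, 0, 0, 0, 1, -11, 0, 0, 0, 1, -11, 0, 0, 0, 1, -11, 0, 0, 0]}}

```text
time: 18.08
tool_pos: [0.4513, -0.0136, 0.2191]
tool_rot: [0.704, 0.079, 0.702, -0.079]
contact_force: [-0.7, 0.1, -0.7]
gripper_width: 1.001
```

```bash
python3 -c "
from h import *
i=imaging.camera_info('wrist')
f=imaging.grab_frame('wrist');cv2.imwrite('pics/w12.png',f[:,:,::-1])
go(.452,.1605,.20,25)
"
```

```text
t 18.13 pos [ 0.4504 -0.0135  0.2173] jaw 77.1 w 0.999 F [-0.3 -0.5 -0.4] -> tx,ty,tz [ 1.73 17.   -3.72] twist 0.91
```

View pics/w12.png

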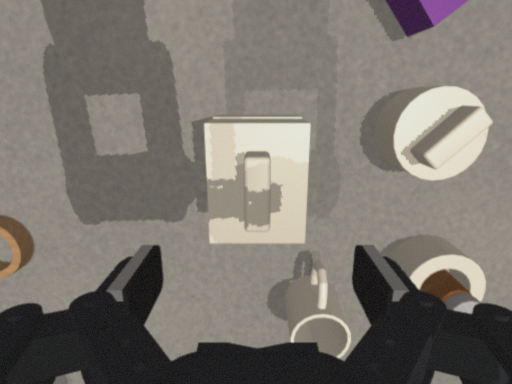

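Request:
{"op": "carry_out", "data": {"moves": [1, 0.5, 2.5, -0.5, 0.12, 1, 1, 5, -1, 0.24, 1, 1.5, 7.5, -1.5, 0.36, 1, 1.7, 10, -2, 0.48, 1, 1.7, 12.5, -2.5, 0.6, 1, 1.7, 15, -3, 0.72, 1, 1.7, 17, -3.7, 0.84, 1, 1.7, 17, -3.7, 0.91, 1, 1.7, 17, -3.7, 0.91, 1, 1.7, 17, -3.7, 0.91, 1, 1.7, 17, -3.7, 0.91]}}

```text
time: 19.05
tool_pos: [0.4518, 0.1599, 0.1994]
tool_rot: [0.596, 0.379, 0.597, -0.38]
contact_force: [-0.3, -0.0, 0.2]
gripper_width: 1.002
```

```bash
python3 -c "
from h import *
i=imaging.camera_info('wrist')
f=imaging.grab_frame('wrist');cv2.imwrite('pics/w13.png',f[:,:,::-1])
go(.452,.1605,.063,25)
print(proj('wrist',(.452,.1605,.08),i))
"
```

```text
t 19.1 pos [0.452  0.1599 0.1998] jaw 25.0 w 0.997 F [-1.1  0.8 -0.5] -> tx,ty,tz [13.68  0.05 -0.06] twist -0.0
[258.30985114 186.27743769]
```

View pics/w13.png

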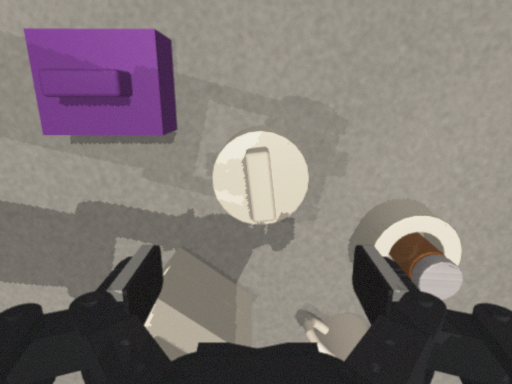

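```bash
python3 -c "
from h import *
i=imaging.camera_info('wrist')
p=status.state()
R=Ro.from_quat(p['tool_rot'],scalar_first=True).as_matrix()
for u,v,zz in [(258,152,.08),(264,219,.08),(212,178,.052),(309,178,.052),(261,131,.052),(261,223,.052)]: print((R.T@(ray('wrist',u,v,zz,i)-p['tool_pos'])*100).round(2))
"
```

```text
[11.98  0.04 -2.85]
[11.98  0.55  2.84]
[14.79 -4.1  -0.02]
[14.77  4.64 -0.02]
[14.78  0.3  -4.21]
[14.78  0.33  4.34]
```

Request:
{"op": "carry_out", "data": {"moves": [1, 4, 0.3, 0, -0.09, 1, 8, 0.3, 0, -0.09, 1, 11, 0.3, 0, -0.09, 1, 12.7, 0.3, 0, -0.09, 1, 13.5, 0.3, 0, -0.09, 1, 13.5, 0.3, 0, -0.09, 0, 13.5, 0.3, 0, -0.09, 0, 13.5, 0.3, 0, -0.09, 0, 13.5, 0.3, 0, -0.09, 0, 13.5, 0.3, 0, -0.09, 0, 13.5, 0.3, 0, -0.09, 0, 13.5, 0.3, 0, -0.09]}}

```text
time: 20.1
tool_pos: [0.4561, 0.162, 0.0671]
tool_rot: [0.613, 0.353, 0.612, -0.352]
contact_force: [0.7, 1.5, -0.1]
gripper_width: 0.224
```

Request:
{"op": "carry_out", "data": {"moves": [0, 0, 0, 0, 0, 0, 0, 0, 0, 0, 0, 0, 0, 0, 0]}}

```text
time: 20.35
tool_pos: [0.456, 0.1619, 0.0669]
tool_rot: [0.613, 0.353, 0.612, -0.352]
contact_force: [-0.3, 0.1, 5.2]
gripper_width: 0.219
```

Request:
{"op": "carry_out", "data": {"moves": [0, -2, 0, 0, 0, 0, -5, 0, 0, 0, 0, -8, 0, 0, 0, 0, -11, 0, 0, 0, 0, -14, 0, 0, 0, 0, -15, 0, 0, 0, 0, -15, 0, 0, 0, 0, -15, 0, 0, 0]}}

```text
time: 21.02
tool_pos: [0.4547, 0.1616, 0.2146]
tool_rot: [0.612, 0.353, 0.613, -0.353]
contact_force: [-0.4, 0.1, -0.8]
gripper_width: 0.221
```

```bash
python3 -c "
from h import *
i=imaging.camera_info('wrist')
f=imaging.grab_frame('wrist');cv2.imwrite('pics/w14.png',f[:,:,::-1])
go(.6215,.154,.21)
"
```

```text
t 21.07 pos [0.4539 0.1615 0.2133] jaw 30.1 w 0.222 F [ 0.2  0.3 -0.6] -> tx,ty,tz [ 0.27 14.12  9.06] twist 0.0
```

View pics/w14.png

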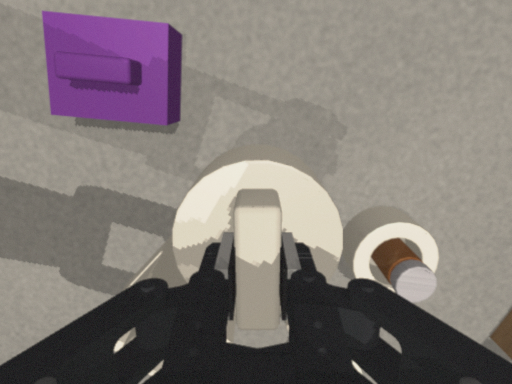

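Request:
{"op": "carry_out", "data": {"moves": [0, 0, 3, 1.9, 0, 0, 0, 6, 3.8, 0, 0, 0, 9, 5.7, 0, 0, 0, 12, 7.6, 0, 0, 0, 14.1, 8.9, 0, 0, 0, 14.1, 8.9, 0, 0, 0, 14.1, 8.9, 0, 0, 0, 14.1, 8.9, 0]}}

```text
time: 21.73
tool_pos: [0.6201, 0.1554, 0.2129]
tool_rot: [0.611, 0.352, 0.614, -0.354]
contact_force: [-0.5, -0.3, -1.3]
gripper_width: 0.22
```

```bash
python3 -c "
from h import *
i=imaging.camera_info('wrist')
f=imaging.grab_frame('wrist');cv2.imwrite('pics/w15.png',f[:,:,::-1])
f=imaging.grab_frame('side');cv2.imwrite('pics/s15.png',cv2.resize(f[60:260,190:390,::-1],None,fx=3,fy=3))
go(.6215,.154,.119)
p=status.state()
R=Ro.from_quat(p['tool_rot'],scalar_first=True).as_matrix()
for x in (.577,.6215,.6655): print(proj('wrist',p['tool_pos']+R@np.array([(p['tool_pos'][2]-.052),0,-.044]),i))
"
```

```text
t 21.83 pos [0.6202 0.1557 0.2145] jaw 30.2 w 0.221 F [ 0.7 -0.  -0.8] -> tx,ty,tz [9.55 0.05 0.22] twist 0.0
[258.18640892 127.38843134]
[258.18640892 127.38843134]
[258.18640892 127.38843134]
```

View pics/w15.png

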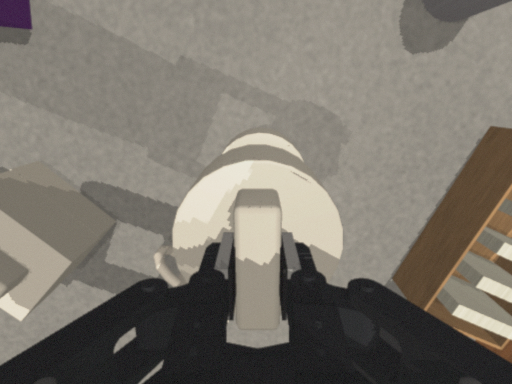

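View pics/s15.png

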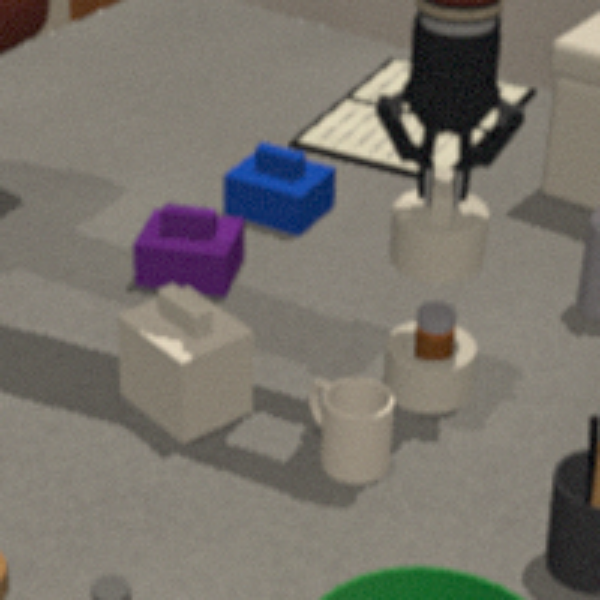

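```bash
python3 -c "
from h import *
i=imaging.camera_info('wrist')
p=status.state()
R=Ro.from_quat(p['tool_rot'],scalar_first=True).as_matrix()
for u,v,zz in [(262,132,.052),(222,157,.052),(303,160,.052)]: print((R.T@(ray('wrist',u,v,zz,i)-p['tool_pos'])*100).round(2))
print(R.T@(np.array([.6215,.154,.052])-p['tool_pos'])*100)
f=cv2.imread('pics/w15.png')[120:175,200:330];cv2.imwrite('pics/w15c.png',cv2.resize(f,None,fx=6,fy=6))
"
```

```text
[16.25  0.41 -3.97]
[16.26 -3.31 -1.66]
[16.24  4.24 -1.39]
[16.24646563  0.06141722  0.22359072]
```

View pics/w15c.png

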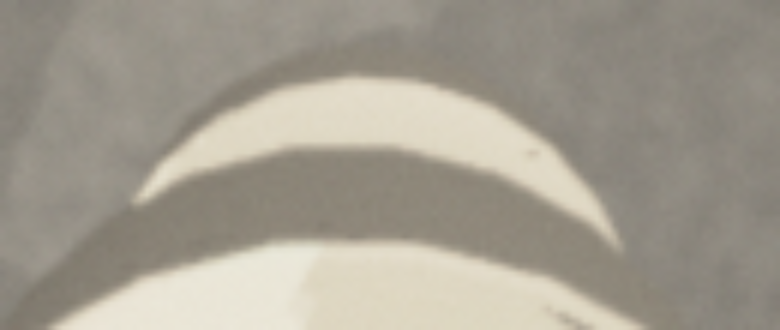

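```bash
python3 -c "
from h import *
from scipy.optimize import least_squares
i=imaging.camera_info('wrist')
p=status.state()
R=Ro.from_quat(p['tool_rot'],scalar_first=True).as_matrix()
P=np.array([(R.T@(ray('wrist',200+u/6,120+v/6,.052,i)-p['tool_pos'])*100)[1:] for u,v in [(360,77),(180,135),(240,98),(520,135),(600,205),(140,195),(430,83)]])
r=least_squares(lambda c:np.hypot(*(P-c).T)-4.4,[0,0]);print(r.x,r.fun.round(2))
go(.6215,.154,.119)
"
```

```text
[0.23386676 0.50340375] [-0.    0.07  0.07 -0.12  0.04 -0.12  0.03]
t 21.83 pos [0.6202 0.1557 0.2145] jaw 30.2 w 0.221 F [ 0.7 -0.  -0.8] -> tx,ty,tz [9.55 0.05 0.22] twist 0.0
```

Request:
{"op": "carry_out", "data": {"moves": [0, 2, 0.2, 0.3, 0, 0, 4, 0.2, 0.3, 0, 0, 6, 0.2, 0.3, 0, 0, 7.4, 0.2, 0.3, 0, 0, 8.3, 0.2, 0.3, 0, 0, 8.8, 0.2, 0.3, 0, 0, 9, 0.2, 0.3, 0, 0, 9, 0.2, 0.3, 0]}}

```text
time: 22.5
tool_pos: [0.6251, 0.1541, 0.1262]
tool_rot: [0.613, 0.353, 0.613, -0.353]
contact_force: [1.0, -1.0, -0.8]
gripper_width: 0.223
```

Request:
{"op": "carry_out", "data": {"moves": [0, 0.2, 0, 0, 0, 0, 0.4, 0, 0, 0, 0, 0.4, 0, 0, 0]}}

```text
time: 22.75
tool_pos: [0.6252, 0.154, 0.1222]
tool_rot: [0.613, 0.353, 0.613, -0.353]
contact_force: [0.5, 0.2, -1.0]
gripper_width: 0.222
```

Request:
{"op": "carry_out", "data": {"moves": [0, 0.1, 0, -0.1, 0, 0, 0.2, 0, -0.1, 0, 0, 0.3, 0, -0.1, 0, 0, 0.4, 0, -0.1, 0, 0, 0.4, 0, -0.1, 0]}}

```text
time: 23.17
tool_pos: [0.6247, 0.1549, 0.1189]
tool_rot: [0.613, 0.353, 0.613, -0.353]
contact_force: [-2.6, 0.1, 4.1]
gripper_width: 0.218
```

Request:
{"op": "carry_out", "data": {"moves": [1, -0.1, 0, 0, 0, 1, -0.1, 0, 0, 0, 1, -0.1, 0, 0, 0, 1, -0.1, 0, 0, 0, 1, -0.1, 0, 0, 0, 1, -3, 0, 0, 0, 1, -6, 0, 0, 0, 1, -9, 0, 0, 0, 1, -11, 0, 0, 0, 1, -11, 0, 0, 0, 1, -11, 0, 0, 0]}}

```text
time: 24.08
tool_pos: [0.6253, 0.1549, 0.2296]
tool_rot: [0.614, 0.354, 0.612, -0.352]
contact_force: [0.1, 0.1, -0.9]
gripper_width: 1.001
```

```bash
python3 -c "
from h import *
go(.40,.3,.25)
f=imaging.grab_frame('wrist');cv2.imwrite('pics/w16.png',f[:,:,::-1])
"
```

```text
t 24.08 pos [0.6253 0.1549 0.2296] jaw 30.1 w 1.001 F [ 0.1  0.1 -0.9] -> tx,ty,tz [ -2.11 -12.2  -23.86] twist 0.0
```

View pics/w16.png

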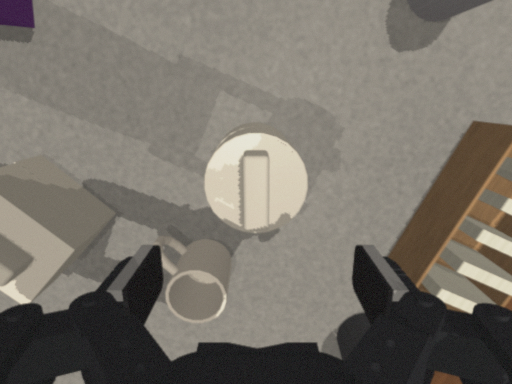

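Round cap sits over its base (centre ~(256,182)). Moving clear to check with the top and side cameras.

Request:
{"op": "carry_out", "data": {"moves": [1, -3, -2, -3.6, 0, 1, -3, -4, -7.2, 0, 1, -3, -6, -10.8, 0, 1, -3, -8, -14.4, 0, 1, -3, -10, -18, 0, 1, -3, -10, -22, 0, 1, -3, -6, -24, 0, 1, -3, -2, -24, 0, 1, -3, 2, -24, 0, 1, -3, 4, -24, 0, 1, -3, 4, -24, 0]}}

```text
time: 25.05
tool_pos: [0.54, 0.3834, 0.2534]
tool_rot: [0.612, 0.351, 0.614, -0.354]
contact_force: [-0.1, 0.1, -0.4]
gripper_width: 0.999
```

```bash
python3 -c "
from h import *
go(.40,.3,.25)
f=imaging.grab_frame('top')[:,:,::-1];cv2.imwrite('pics/t17f.png',f);cv2.imwrite('pics/t17.png',cv2.resize(f[110:270,110:340],None,fx=3.4,fy=3.4,interpolation=cv2.INTER_CUBIC))
f=imaging.grab_frame('side')[:,:,::-1];cv2.imwrite('pics/s17.png',cv2.resize(f[100:260,190:360],None,fx=4,fy=3.6,interpolation=cv2.INTER_CUBIC))
"
```

```text
t 25.05 pos [0.54   0.3834 0.2534] jaw 30.2 w 0.999 F [-0.1  0.1 -0.4] -> tx,ty,tz [  0.42 -16.3    0.18] twist 0.0
```

View pics/t17.png

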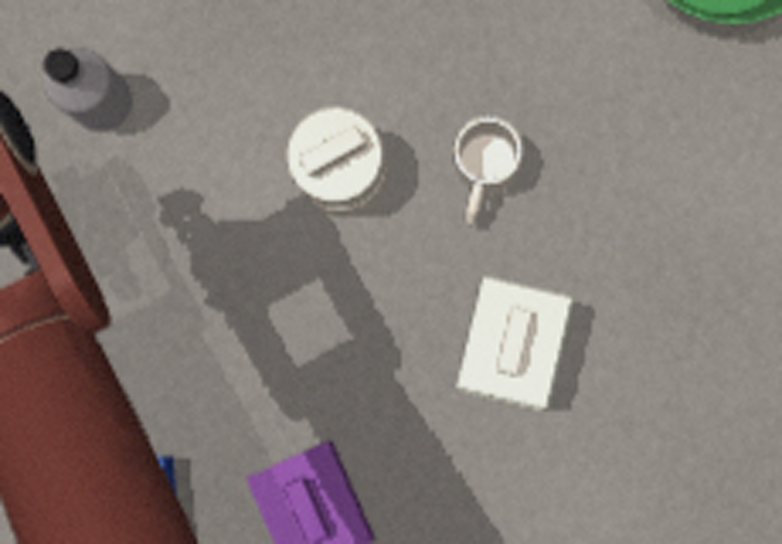

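View pics/s17.png

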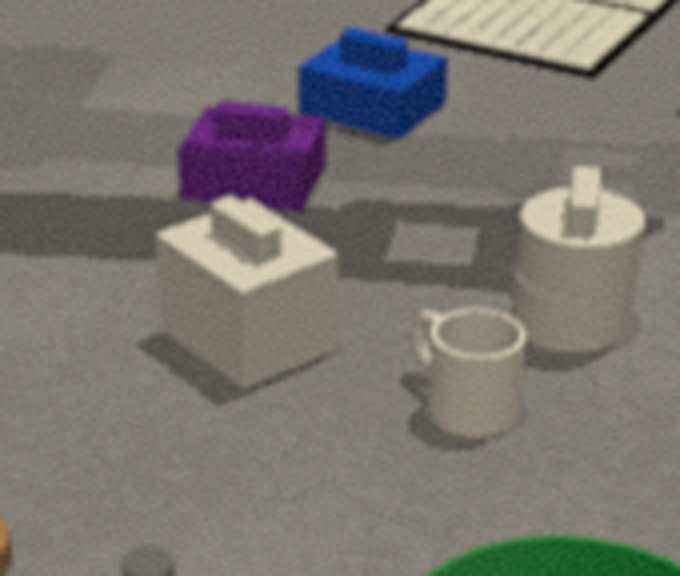

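```bash
python3 -c "
from h import *
a=cv2.imread('pics/t17f.png'); g=a.min(axis=2)
for n,u,v,z,h in [('r',208,155,.104,20),('o',261,211,.094,24)]:
    m=np.zeros_like(g); m[v-h:v+h,u-h:u+h]=g[v-h:v+h,u-h:u+h]>190
    c=max(cv2.findContours(m,cv2.RETR_EXTERNAL,cv2.CHAIN_APPROX_NONE)[0],key=cv2.contourArea)
    w=np.array([ray('top',*p,z)[:2] for p in c[:,0].astype(float)],np.float32)
    print(n,cv2.minAreaRect(w),cv2.fitEllipse(w)[:2],cv2.minEnclosingCircle(w))
f=cv2.imread('pics/t17f.png')[135:180,185:232];cv2.imwrite('pics/t17r.png',cv2.resize(f,None,fx=12,fy=12,interpolation=cv2.INTER_NEAREST))
"
```

```text
r ((0.6231545209884644, 0.1541498303413391), (0.08300783485174179, 0.08197671175003052), 0.9743740558624268) ((0.6229987740516663, 0.15469485521316528), (0.08202395588159561, 0.08273717761039734)) ((0.623508870601654, 0.15468432009220123), 0.042720209807157516)
o ((0.45104849338531494, -0.013965927064418793), (0.08283965289592743, 0.10286697000265121), 76.65151977539062) ((0.451056569814682, -0.013719248585402966), (0.09344501793384552, 0.11968944221735)) ((0.451057493686676, -0.014122321270406246), 0.06402334570884705)
```

View pics/t17r.png

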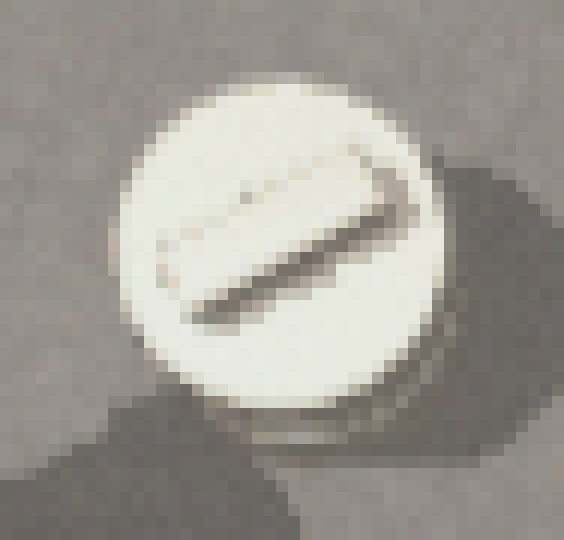

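```bash
python3 -c "
from h import *
print(workorder.job_done())"
```

```text
the job is handed in; nothing more can be done
None
```

Both jars are packed and capped, and I handed the job in at about 25 s of the 112 s allowed. The wide jar is in the oblong base and the slim jar in the round one. Each base is closed with its own white cap. The gripper is open and clear of everything.

**Cap alignment:** in the final top view the oblong cap is about 1 mm off its base centre and 0.5° off its direction. The round cap is about 1.5 mm off. These readings are good to about 2–3 mm.

**Cap seating:** the tool height at contact matched a seated cap within about 1 mm for both. Both look flat in the side view, though I did not measure their tilt. The side view also shows a small step on the round cap, which fits its slight offset.

**Jars:** both touched their pocket floors at about the expected height. They looked upright in the wrist pictures taken before the caps went on.

**Disagreements:** the wrist and top cameras differed by up to about 3.5 mm on the wide jar and about 2 mm on the oblong base. A wrist reading of the round base was about 3 mm off the top-camera value. I placed the caps between the two readings.

**Other objects:** the arm never touched the mug, tape, bottle, flask or the blue and purple look-alikes, but I did not re-measure their positions at the end.

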